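# Gather the screw caps in the lip corner of the tray

### The job

One screw cap has been left out on the bench: put it into the tray with the other four. Then take the tray by its rim and raise the side away from the pouring lip to about 30 degrees, so that the lip corner is lowest (its bottom edge may stay on the bench), until all five caps have slid together into the lip corner where I can pick them out. Finish while still holding the tray tilted like that, steady and with the caps at rest, and leave the bottle, jar and tube rack where they stand.

Things in the scene. Friction and masses are not known exactly. Their poses are not given: they have to be found in the camera images.
- tray: smooth stiff plastic tray, loose on the bench, open on top, 240 x 170 x 60 mm high over the walls, 0.25 to 0.4 kg. Origin: middle of its underside; x along the 240 mm side, y along the 170 mm side, z up. Floor and walls 4 mm thick. The corner at (-x, -y), and only that one, is cut off by a straight wall 64 mm long (45 mm off each side) that carries the pouring lip
- tray_lip (a point): on the tray, middle of the sill of the pouring lip, outer side of the cut-off wall, at (-97.5, -62.5, 40) mm in the tray's frame; the spout is 40 mm wide and stands out 25 mm. Straight below, at (-97.5, -62.5, 0), is the middle of that wall's bottom edge, on which the tray can pivot on the bench
- tray_corner (a point): on the tray, gathering point inside the lip corner, at (-63, -28, 13) mm in the tray's frame: 45 mm in from the inner side of the lip's wall, as high as the caps' centres. Caps slide on the open floor from a tilt of about 12 degrees, and from 20 to 25 degrees towards the lip when they also rub along a side wall
- rim_short (a point): on the tray, middle of the rim's top on the short side away from the lip, at (121, 0, 60) mm in the tray's frame. This rim band, to grip from above, runs along y from -91 to 91 mm, is 10 mm thick (inside flush with the wall, 6 mm standing out) and 18 mm deep
- rim_long (a point): on the tray, middle of the rim's top on the long side away from the lip, at (0, 86, 60) mm in the tray's frame. This rim band, of the same section, runs along x from -126 to 126 mm and is 10 mm thick along y
- cap_a_center (a point): one of the five identical moulded screw caps, an upright ribbed disc 26 mm across and 18 mm high, 12 g, standing mouth down in the tray, somewhere in the part away from the lip's end (the tray's -x end, towards the lip, starts empty); this point is its centre, half-way up
- cap_b_center (a point): one of the five identical moulded screw caps, an upright ribbed disc 26 mm across and 18 mm high, 12 g, standing mouth down in the tray, somewhere in the part away from the lip's end (the tray's -x end, towards the lip, starts empty); this point is its centre, half-way up
- cap_c_center (a point): one of the five identical moulded screw caps, an upright ribbed disc 26 mm across and 18 mm high, 12 g, standing mouth down in the tray, somewhere in the part away from the lip's end (the tray's -x end, towards the lip, starts empty); this point is its centre, half-way up
- cap_d_center (a point): one of the five identical moulded screw caps, an upright ribbed disc 26 mm across and 18 mm high, 12 g, standing mouth down in the tray, somewhere in the part away from the lip's end (the tray's -x end, towards the lip, starts empty); this point is its centre, half-way up
- cap_out_center (a point): one of the five identical moulded screw caps, an upright ribbed disc 26 mm across and 18 mm high, 12 g, standing mouth down; this is the one that lies outside the tray on the bench; this point is its centre, half-way up
- reagent_bottle: bystander: glass bottle with a screw cap, 70 mm across, 140 mm high, 0.45 kg; origin in the middle of its underside
- wide_jar: bystander: wide white plastic jar with a ribbed lid, 88 mm across, 116 mm high, 0.4 kg; origin in the middle of its underside
- tube_rack: bystander: low white rack of small sample tubes, 116 x 80 mm, 39 mm high, 0.25 kg; origin in the middle of its underside

How it is judged:
On the way:
1. the cap from the bench stands in the tray with the others and has been let go, the tray still flat on the bench (x of cap_out_center in the frame of tray between -0.116 and 0.116 m and y of cap_out_center in the frame of tray between -0.081 and 0.081 m and z of cap_out_center in the frame of tray between 0.011 and 0.045 m and contact force between the fingers and cap_out below 0.1 N and linear speed of cap_out below 0.05 m/s and angle between tray's own z axis and vertical below 0.1 rad), for 0.2 s.
At the end, for the whole second after the job is handed in: Fingers grip the tray, steady, tilted 20 to 55 deg, lip corner lowest (both sides rise 7 deg or more from it); only the bench may help carry it. All five caps at rest in it, centres within 95 mm of the gathering point. Bottle, jar and rack moved under 30 mm (angle between tray's own z axis and vertical between 0.35 and 0.96 rad and angle between tray's own x axis and vertical below 1.45 rad and angle between tray's own y axis and vertical below 1.45 rad and contact force between the fingers and tray above 8 N and linear speed of each of tray, cap_a, cap_b, cap_c, cap_d, cap_out below 0.04 m/s and angular speed of tray below 0.2 rad/s and distance between each of cap_a_center, cap_b_center, cap_c_center, cap_d_center, cap_out_center and tray_corner below 0.095 m and x of each of cap_a_center, cap_b_center, cap_c_center, cap_d_center, cap_out_center in the frame of tray above -0.106 m and y of each of cap_a_center, cap_b_center, cap_c_center, cap_d_center, cap_out_center in the frame of tray above -0.071 m and contact force between tray and reagent_bottle below 0.3 N and contact force between tray and wide_jar below 0.3 N and contact force between tray and tube_rack below 0.3 N and distance of each of reagent_bottle, wide_jar, tube_rack from where it was at the start of the episode below 0.03 m); the arm keeps its last pose, push and grip.
It fails at once if the bottle is moved by more than 30 mm or tipped over (distance of reagent_bottle from where it was at the start of the episode above 0.03 m or angle between reagent_bottle's own z axis and vertical above 0.5 rad).
It fails at once if the jar is moved by more than 30 mm or tipped over (distance of wide_jar from where it was at the start of the episode above 0.03 m or angle between wide_jar's own z axis and vertical above 0.5 rad).
It fails at once if the tube rack is moved by more than 30 mm or tipped over (distance of tube_rack from where it was at the start of the episode above 0.03 m or angle between tube_rack's own z axis and vertical above 0.5 rad).
It also fails if it takes over 48 s, if anything falls off the work surface, if the arm or the gripper's body presses on something with over 40 N, if the wrist force passes 120 N, or if a joint passes its speed limit or range.

### The arm

A 6-joint arm with a two-finger parallel gripper is mounted at the origin on the work surface. World frame = base frame: x ahead of the robot, y to its left, z up, the work surface at z = 0. Lengths are in m, angles in rad, forces in N, time in s.
With the tool pointing down it reaches from about 0.375 to 0.9 m from the base axis. Payload 3.1 kg.
Tool frame: the origin (TCP) lies midway between the tips of the shut fingers; the grasp point (between the pads) lies 19 mm behind it (pinch_z is the distance from the TCP to the grasp point, in m); y points along the fingers, z is the direction in which the jaws open and shut, and the axes are right-handed (so a half turn about y gives the same grasp; the last joint's range is limited). The gripper opens to 87 mm and grips with 3 to 60 N. Pads are 19 mm wide; open, the fingers measure 117 mm over their backs; the gripper's body (75 mm by 190 mm) begins 51 mm behind the grasp point.
Start: joints at [0.94, 0.527, 1.433, -0, 1.181, -0.178], TCP at [0.273, 0.562, 0.223] pointing down, gripper open.
Joint ranges: [-3.08, 3.08], [-0.75, 2.2], [0.22, 2.44], [-1.43, 4.57], [0, 2.65], [-2.85, 2.85]. Speed limits (rad/s): [2.79, 2.79, 3.14, 3.14, 3.14, 3.14].

### API

Orientations are given as a unit quaternion [x, y, z, w].
In Python, from rig import * gives the robot as it stands.
- The arm moves only by the tool drive_tool, never from a script. Its argument "plan" is a list of rows, each a list of 7 numbers: the shift along the tool's x, y, z in mm, then the turn, a rotation vector about the tool's x, y, z in degrees, then the finger opening in mm, from 0 to 87. A call has 1 to 10 rows; each row is the pose to reach, as a shift and turn from the pose commanded when the call began, along the tool's axes at that moment; what a row does not reach only later rows make up. A row lasts 1/10 s, in which the tool goes at most 50 mm and 8.59 degrees, less where a joint would pass 70% of its speed; a pose out of reach is approached as far as the arm can. A call with a gripper value outside its range is refused whole. The fingers move at their own pace and stop on an object; "newtons" is the grip in N (left out, the last holds). Time passes only in rows, so rows that repeat a pose let the fingers close. It gives the time, the measured TCP pose, the force and the opening at its end, in the units of the state.
- get_obs(): the state, without advancing time (a new reading comes with each control period).
- camera(name): name is "side" or "top" or "wrist"; returns the picture (480x640x3 uint8, blue, green, red); there is no depth.
- get_calibration(name): a dict with "fx", "fy", "cx", "cy" (pixels), "D" ([k1, k2, p1, p2, k3] as OpenCV has them; the pictures are not rectified), "origin" and "rotation" of the camera in the world; the wrist camera has in their place "tool_from_camera" (4x4, takes a point from camera to tool coordinates, whose origin is the TCP and whose axes are the tool frame's). Camera axes: x right, y down, z forward; pixel columns grow to the right and rows downward; lengths in m; the calibration is good to about 2 mm. A picture is of the moment at which its call begins: read the wrist's pose just before it. get_calibration takes no time and is no camera call.
- hand_in(): hands the job in, once; it reports no verdict.
Trained networks look in the newest picture that a camera, given by its name, has taken for a name from the list of things; names that differ only in an ending like _2 or _b are one class to them, and where a whole thing is asked for, a point or a joint stands for the part that bears it (a point fixed in the world has none). Each returns a list of dicts, best first, with "conf" (0 to 1); they miss things now and then, are a little off and sometimes report something else, mostly with a low value. They report only what shows in the picture. A call takes as long as a camera call.
- spot_in(camera, target): "location" ([column, row] in pixels, amid what is visible of it).
- mark_of(camera, target): "location" ([column, row] in pixels: a listed point, or the origin of a listed thing).
The state is a dict: "time": time; "q": joint angles; "joint_velocities": joint speeds; "joint_torque": joint torques, N m; "position": TCP position; "tool_rot": TCP orientation; "ft_force": force on the tool from outside, world axes, zero at the start; "moment": the same for the moment, N m; "grip_width": finger opening in m.
Only numpy, scipy, OpenCV 4.12 (cv2) and the standard library are available. Lean on these libraries where they do the work, as an engineer would, in place of code of your own. Each camera call takes 0.05 s, during which the arm holds its last target. There are 200 camera calls.

## Working session

There is one attempt and no reset: what is moved stays moved. The work goes in short steps, Python scripts to look and compute and a tool call to move; the robot and the scene stay as the last step left them, time stands still between calls to the robot, and variables do not carry over. Pictures are saved under pics/ and viewed, about 8 in all and at most 12, crops included, and the job is handed in when it is done.

Besides the shell and the picture viewer there is one more tool, called after "Call:" by a JSON object that holds its "fn" and its "kwargs". drive_tool: Moves the arm, as the interface text tells. Its arguments: {"type":"object","properties":{"plan":{"type":"array","items":{"type":"array","items":{"type":"number"}}},"newtons":{"type":"number"}},"required":["plan"]}

```bash
mkdir -p pics; ls
python3 - <<'E'
from rig import *
import cv2,numpy as np
o=get_obs();print(o)
a=camera("top");b=camera("side")
cv2.imwrite("pics/top0.png",a);cv2.imwrite("pics/side0.png",b)
for c in("top","side"):
    print(c,get_calibration(c))
    for t in("tray_lip","tray_corner","rim_short","rim_long","cap_a_center","cap_out_center","reagent_bottle","wide_jar","tube_rack","tray"):
        print(c,t,[([round(float(v)) for v in d["location"]],round(d["conf"],2)) for d in mark_of(c,t)][:7])
print(get_calibration("wrist"))
E
```

```text
pics
{'time': 0.0, 'q': array([ 9.39470003e-01,  5.28455106e-01,  1.43385250e+00, -1.15272117e-05,
        1.18132140e+00, -1.78487726e-01]), 'joint_velocities': array([ 1.23615491e-05, -5.99671031e-04,  4.40579049e-04,  1.90190820e-04,
       -6.53095409e-04, -1.67488132e-04]), 'joint_torque': array([ 2.85709802e-04, -4.40031445e+01, -1.76594692e+01,  6.33283309e-02,
        5.82116819e-02, -1.59759838e-04]), 'position': array([0.27300931, 0.56145934, 0.22159422]), 'tool_rot': array([ 0.68972214, -0.15901672,  0.15845642, -0.68839568]), 'ft_force': array([0.21333192, 0.05567564, 0.06227106]), 'moment': array([-0.03674644,  0.01903815, -0.02622484]), 'grip_width': 0.08689253748608113}
top {'fx': 463.17825482133287, 'fy': 463.17825482133287, 'cx': 321.37533061231807, 'cy': 232.0550453383551, 'D': array([0.01248404, 0.        , 0.        , 0.        , 0.        ]), 'origin': array([ 0.47293525, -0.01527388,  0.94659618]), 'rotation': array([-0.69684951,  0.71610508, -0.02069462,  0.03414694])}
top tray_lip [([249, 249], 0.85)]
top tray_corner [([269, 237], 0.97)]
top rim_short [([362, 
[... 861 characters left out ...]
1, 189], 0.73)]
side wide_jar [([318, 176], 0.92), ([363, 229], 0.35)]
side tube_rack [([444, 363], 0.96), ([341, 257], 0.6)]
side tray [([327, 249], 0.97)]
{'fx': 424.9873999925647, 'fy': 424.9873999925647, 'cx': 324.29334582810935, 'cy': 241.49263628966844, 'D': array([-0.10241347,  0.        ,  0.        ,  0.        ,  0.        ]), 'tool_from_camera': array([[-3.10627239e-04,  9.65264801e-01,  2.61273358e-01,
        -7.01651817e-02],
       [ 4.59045824e-04, -2.61273205e-01,  9.65264783e-01,
        -1.62060417e-01],
       [ 9.99999846e-01,  4.19773978e-04, -3.61942201e-04,
         5.11925855e-04],
       [ 0.00000000e+00,  0.00000000e+00,  0.00000000e+00,
         1.00000000e+00]])}
```

```bash
cat > h.py <<'E'
import cv2,numpy as np
from scipy.spatial.transform import Rotation as R
from rig import *
def cam(name,o=None):
    c=get_calibration(name);K=np.array([[c["fx"],0,c["cx"]],[0,c["fy"],c["cy"]],[0,0,1.]])
    if "origin" in c: r=c["rotation"];return K,c["D"],(R.from_quat(r).as_matrix() if np.size(r)==4 else r),c["origin"]
    T=c["tool_from_camera"];Rt=R.from_quat(o["tool_rot"]).as_matrix()
    return K,c["D"],Rt@T[:3,:3],Rt@T[:3,3]+o["position"]
def ray(cm,uv):
    K,D,Rm,t=cm;p=cv2.undistortPoints(np.array([[uv]],float),K,D)[0,0]
    return t,Rm@np.array([p[0],p[1],1.])
def onz(cm,uv,z): t,d=ray(cm,uv);return t+d*(z-t[2])/d[2]
def tri(cs,uvs):
    A=np.zeros((3,3));b=np.zeros(3);L=[ray(c,u) for c,u in zip(cs,uvs)]
    for t,d in L: d=d/np.linalg.norm(d);P=np.eye(3)-np.outer(d,d);A+=P;b+=P@t
    x=np.linalg.solve(A,b);return x
def proj(cm,X):
    K,D,Rm,t=cm;return cv2.projectPoints(np.atleast_2d(X)@Rm-t@Rm,np.zeros(3),np.zeros(3),K,D)[0][:,0]
E
python3 - <<'E'
from h import *
T,S=cam("top"),cam("side")
for n,a,b in [("lip",(249,249),(294,211)),("corner",(269,237),(309,224)),("short",(362,246),(333,274)),("long",(318,186),(363,226)),("out",(481,284),(342,389)),("bottle",(165,295),(241,189)),("jar",(174,192),(318,176)),("rack",(490,182),(444,363)),("tray",(307,232),(327,249))]:
    print(n,tri([T,S],[a,b]).round(3))
cv2.imwrite("pics/both.png",cv2.resize(np.vstack([cv2.imread("pics/top0.png"),cv2.imread("pics/side0.png")])[:, :],(400,600)))
E
```

```text
lip [0.511 0.144 0.045]
corner [0.535 0.107 0.025]
short [ 0.515 -0.078  0.041]
long [0.627 0.005 0.072]
out [ 0.433 -0.32  -0.008]
bottle [0.424 0.322 0.008]
jar [0.636 0.306 0.   ]
rack [ 0.641 -0.348 -0.004]
tray [0.547 0.031 0.005]
```

View pics/top0.png

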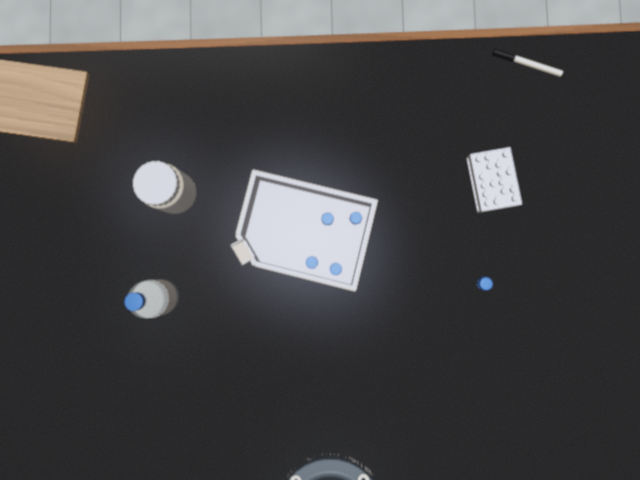

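View pics/side0.png

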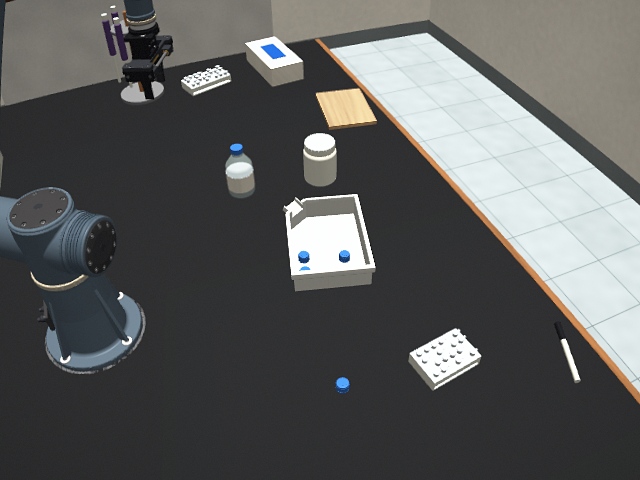

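```bash
cat >> h.py <<'E'
from scipy.optimize import least_squares
def tw(p,P): # tray frame->world, p=x,y,yaw (deg)
    c,s=np.cos(np.radians(p[2])),np.sin(np.radians(p[2]));P=np.atleast_2d(P)
    return np.c_[p[0]+c*P[:,0]-s*P[:,1],p[1]+s*P[:,0]+c*P[:,1],P[:,2]]
E
python3 - <<'E'
from h import *
T,S=cam("top"),cam("side")
rim=np.array([[-126,91,60],[126,91,60],[126,-91,60]])/1e3
ut=np.array([(254,171),(377,200),(356,290)],float)
f=lambda p:np.r_[(proj(T,tw(p,rim))-ut).ravel(),(proj(S,tw(p,rim[1:]))-np.array([(374,265),(294,279)])).ravel()]
r=least_squares(f,[.547,.01,-100]);print(r.x,f(r.x).round(1))
print("z of rim corners",tri([T,S],[(377,200),(374,265)]),tri([T,S],[(356,290),(294,279)]))
print("out",tri([T,S],[(486,284),(342,383)]),onz(T,(486,284),.018))
for uv in [(327,219),(356,218),(312,262),(336,269)]: print(onz(T,uv,.022)[:2].round(3))
print("bottle",onz(T,(165,295),0),"jar",onz(T,(174,195),0))
for n in ("short","long","lip"): print(n,tw(r.x,np.array({"short":[121,0,60],"long":[0,86,60],"lip":[-97.5,-62.5,0]}[n])/1e3))
o=get_obs();print(R.from_quat(o["tool_rot"]).as_matrix().round(3))
E
```

```text
[ 5.46401759e-01  3.38951989e-02 -1.04404571e+02] [-2.4 -0.5  1.4 -1.2  1.8  1.6  2.2  1.7 -2.5 -3.2]
z of rim corners [ 0.59991491 -0.107471    0.06360568] [ 0.43083618 -0.06337219  0.04604376]
out [ 0.43313945 -0.32171288  0.01619158] [ 0.43329865 -0.32114639  0.018     ]
[ 0.571 -0.011]
[ 0.571 -0.069]
[0.486 0.022]
[ 0.471 -0.026]
bottle [0.42700551 0.32401109 0.        ] jar [0.63237365 0.30527052 0.        ]
short [[ 0.51630093 -0.08330096  0.06      ]]
long [[0.6296982  0.01250122 0.06      ]]
lip [[0.51012135 0.14387807 0.        ]]
[[ 0.899 -0.     0.437]
 [-0.437 -0.     0.899]
 [-0.    -1.    -0.   ]]
```

```bash
cat >> h.py <<'E'
def rel(pos=None,Rw=None,o=None):
    """shift mm (tool axes) and turn deg from the present pose"""
    o=o or get_obs();R0=R.from_quat(o["tool_rot"]);p=o["position"] if pos is None else np.array(pos)
    s=R0.inv().apply(p-o["position"])*1e3;t=np.zeros(3) if Rw is None else (R0.inv()*Rw).as_rotvec(degrees=True)
    return s.round(1),t.round(1)
def down(yaw): # jaw axis (tool z) at world yaw deg, tool y down
    z=np.array([np.cos(np.radians(yaw)),np.sin(np.radians(yaw)),0]);y=np.array([0,0,-1.]);return R.from_matrix(np.c_[np.cross(y,z),y,z])
E
python3 -c "
from h import *
print(rel((.48,.1,.22),down(75.6)));print(rel((.433,-.321,.15),down(75.6)))"
```

```text
(array([ 387.9,    2.5, -325.1]), array([  0. , -11.5,  -0. ]))
(array([ 529.8,   72.6, -724.2]), array([  0. , -11.5,  -0. ]))
```

Call:
{"fn": "drive_tool", "kwargs": {"plan": [[388,0,-325,0,-11.5,0,87],[388,0,-325,0,-11.5,0,87],[388,0,-325,0,-11.5,0,87],[388,0,-325,0,-11.5,0,87],[388,0,-325,0,-11.5,0,87],[388,0,-325,0,-11.5,0,87],[388,0,-325,0,-11.5,0,87],[388,0,-325,0,-11.5,0,87],[388,0,-325,0,-11.5,0,87],[388,0,-325,0,-11.5,0,87]]}}

```text
time: 2.1
position: [0.4779, 0.1045, 0.2229]
tool_rot: [-0.701, 0.089, -0.089, 0.702]
ft_force: [0.7, 1.3, 0.2]
grip_width: 0.0871
```

```bash
python3 -c "
from h import *
o=get_obs();print(o['position'],o['q'],o['time'])
print(rel((.433,-.321,.14),down(75.6)))
im=camera('wrist');cv2.imwrite('pics/w1.png',im)
for t in ('rim_short','rim_long','tray_corner','tray_lip','cap_a_center','tray'): print(t,[(np.round(d['location']),round(d['conf'],2)) for d in mark_of('wrist',t)])
np.save('o1.npy',np.r_[o['position'],o['tool_rot']])
"
```

```text
[0.47794857 0.10448281 0.22288445] [-1.37524186e-02  3.44963156e-01  1.76569526e+00  1.74406063e-04
  1.03000309e+00 -1.33243062e+00] 2.1
(array([  62.6,   82.8, -423.3]), array([-0. , -0.1,  0. ]))
rim_short [(array([128., 317.]), 0.79)]
rim_long [(array([271., 406.]), 0.8), (array([235., 331.]), 0.34)]
tray_corner [(array([341., 270.]), 0.93), (array([272., 294.]), 0.35)]
tray_lip [(array([382., 248.]), 0.73), (array([231., 333.]), 0.68)]
cap_a_center []
tray [(array([275., 293.]), 0.98)]
```

Call:
{"fn": "drive_tool", "kwargs": {"plan": [[63,83,-423,0,0,0,60],[63,83,-423,0,0,0,60],[63,83,-423,0,0,0,60],[63,83,-423,0,0,0,60],[63,83,-423,0,0,0,60],[63,83,-423,0,0,0,60],[63,83,-423,0,0,0,60],[63,83,-423,0,0,0,60],[63,83,-423,0,0,0,60],[63,83,-423,0,0,0,60]]}}

```text
time: 3.45
position: [0.4337, -0.3225, 0.1389]
tool_rot: [0.702, -0.089, 0.09, -0.701]
ft_force: [0.1, 0.3, 0.1]
grip_width: 0.06
```

```bash
python3 -c "
from h import *
o=get_obs();print(o['position'],o['q'],o['time'])
im=camera('wrist');cv2.imwrite('pics/w2.png',im)
W=cam('wrist',o)
m=mark_of('wrist','cap_out_center');print(m)
b=cv2.cvtColor(im,cv2.COLOR_BGR2HSV);M=cv2.inRange(b,(95,120,80),(125,255,255))
n,l,s,c=cv2.connectedComponentsWithStats(M)
for i in range(1,n):
  if s[i,4]>150: print(s[i],c[i],onz(W,c[i],.014))
if m: print(onz(W,m[0]['location'],.009),tri([cam('top'),W],[(486,284),m[0]['location']]))
"
```

```text
[ 0.43368569 -0.32245701  0.13894538] [-8.45775576e-01  5.31106084e-01  1.72736130e+00 -9.77422516e-04
  8.80225648e-01 -2.16214714e+00] 3.45
[]
[309 211  37  32 198] [326.2020202  219.32323232] [ 0.42621022 -0.31927783  0.014     ]
```

View pics/w2.png

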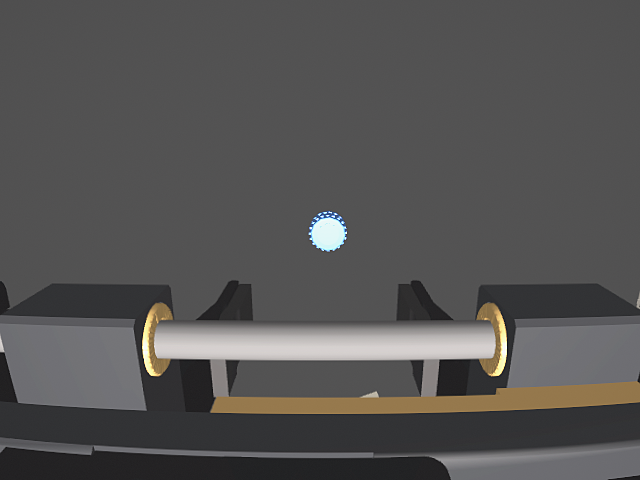

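The cap is centred ahead of the fingers: its top face is at (328,235) and its back ribs at (326,219). Both fingers are clear of it.

```bash
python3 -c "
from h import *
o=get_obs();W=cam('wrist',o);T,S=cam('top'),cam('side')
print(onz(W,(328,235),.018),tri([T,S,W],[(486,284),(342,383),(328,235)]))
c=onz(W,(328,235),.018);print(rel((c[0],c[1],.005),down(75.6)))
"
```

```text
[ 0.43541187 -0.31527147  0.018     ] [ 0.43421401 -0.31927234  0.01563478]
(array([  1.9, 134.2,   2.7]), array([-0.1, -0. , -0.1]))
```

```bash
python3 -c "
from h import *
o=get_obs();print(o['position'],o['time'])
o1=dict(o);o1['position']=np.array([0.43368569,-0.32245701,0.13894538]);W=cam('wrist',o1);T,S=cam('top'),cam('side')
print(onz(W,(328,235),.018),tri([T,S,W],[(486,284),(342,383),(328,235)]))
c=onz(W,(328,235),.018);print(rel((c[0],c[1],.005),down(75.6)))
"
```

```text
[ 0.43296434 -0.31761214  0.1391897 ] 3.55
[ 0.43607275 -0.32010331  0.018     ] [ 0.43418696 -0.32110481  0.01681985]
(array([  3.8, 134.2,  -1.8]), array([-0.1, -0. , -0.1]))
```

Call:
{"fn": "drive_tool", "kwargs": {"plan": [[3,100,0,0,0,0,60],[3,100,0,0,0,0,60],[3,125,0,0,0,0,60],[3,135,0,0,0,0,60],[3,135,0,0,0,0,60],[3,135,0,0,0,0,15],[3,135,0,0,0,0,15],[3,135,0,0,0,0,15],[3,135,0,0,0,0,15],[3,135,0,0,0,0,15]], "newtons": 15}}

```text
time: 4.55
position: [0.4358, -0.32, 0.0052]
tool_rot: [0.702, -0.089, 0.089, -0.701]
ft_force: [-1.7, 0.4, 0.0]
grip_width: 0.0279
```

Call:
{"fn": "drive_tool", "kwargs": {"plan": [[0,0,0,0,0,0,15],[0,0,0,0,0,0,15],[0,-120,0,0,0,0,15],[0,-120,0,0,0,0,15],[0,-120,0,0,0,0,15],[5,-140,420,0,0,0,15],[5,-140,420,0,0,0,15],[5,-140,420,0,0,0,15],[5,-140,420,0,0,0,15],[5,-140,420,0,0,0,15]]}}

```text
time: 5.55
position: [0.5008, -0.0768, 0.1364]
tool_rot: [-0.701, 0.089, -0.089, 0.702]
ft_force: [1.8, 0.0, 0.3]
grip_width: 0.0255
```

Call:
{"fn": "drive_tool", "kwargs": {"plan": [[0,0,180,0,0,0,15],[0,0,180,0,0,0,15],[0,0,180,0,0,0,15],[0,0,180,0,0,0,15],[0,0,180,0,0,0,15],[0,0,180,0,0,0,15]]}}

```text
time: 6.15
position: [0.5452, 0.0962, 0.136]
tool_rot: [0.702, -0.089, 0.088, -0.701]
ft_force: [-0.1, -1.1, -0.3]
grip_width: 0.0253
```

```bash
python3 -c "
from h import *
o=get_obs();print(o['position'],o['time'],o['grip_width'])
print(rel((.545,.086,.14),down(75.6)))
a=camera('wrist');b=camera('top');c=camera('side')
o=get_obs();print(o['position'])
cv2.imwrite('pics/m.png',np.vstack([cv2.resize(a,(560,420))[:,:], np.hstack([b[150:330,180:460],c[150:330,200:480]])]))
"
```

```text
[0.54516651 0.09621935 0.13602024] 6.15 0.025272581604898595
(array([ 2.4, -4. , -9.9]), array([ 0. ,  0.1, -0.1]))
[0.5452346  0.0944636  0.13620251]
```

View pics/m.png

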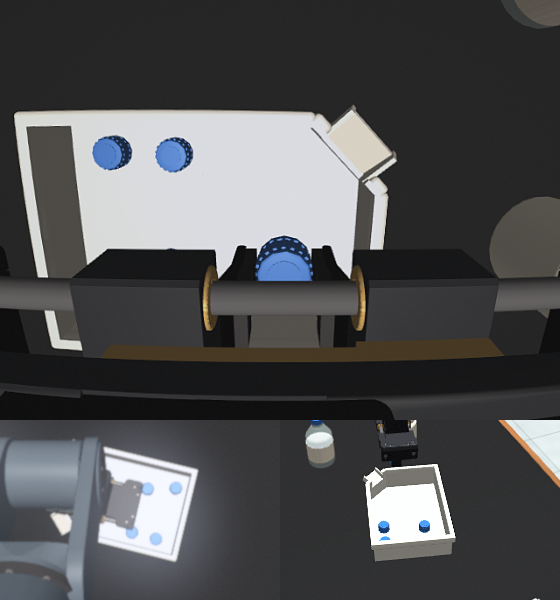

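The wrist shows the cap in the jaws at (285,262) over the tray's empty end. Two tray caps are at (112,152) and (173,154), with rim corners at (17,113) and (50,347). The tray is undisturbed.

```bash
python3 -c "
from h import *
o=get_obs();o['position']=np.array([.5452,.0962,.136]);W=cam('wrist',o);T,S=cam('top'),cam('side')
pt=np.array([[-126,91,60],[126,91,60],[126,-91,60]])/1e3;ut=np.array([(254,171),(377,200),(356,290)],float)
us=np.array([(374,265),(294,279)]);uw=np.array([(50,347),(17,113)])/.875
f=lambda p:np.r_[(proj(T,tw(p,pt))-ut).ravel(),(proj(S,tw(p,pt[1:]))-us).ravel(),(proj(W,tw(p,pt[1:]))-uw).ravel()]
r=least_squares(f,[.547,.034,-104]);print(r.x,f(r.x).round(1))
print('rim z',tri([T,S,W],[ut[1],us[0],uw[0]]),tri([T,S,W],[ut[2],us[1],uw[1]]))
np.save('tray.npy',r.x)
d=get_obs();tg=tw(r.x,[-.055,-.015,0])[0];print(tg,d['position'],rel((tg[0],tg[1],.010)))
"
```

```text
[ 5.50858793e-01  3.73107836e-02 -1.06241172e+02] [-2.3 -4.3  0.5 -1.1 -2.   0.9  1.8  1.2 -3.1 -5.7  0.9  2.5 -3.7 -2.2]
rim z [ 0.60004762 -0.10706857  0.06251933] [ 0.42974769 -0.06418597  0.04818414]
[0.55183986 0.09431111 0.        ] [0.5452346  0.0944636  0.13620251] (array([  6.5, 126.2,   1.6]), array([0., 0., 0.]))
```

Call:
{"fn": "drive_tool", "kwargs": {"plan": [[6,90,0,0,0,0,15],[6,90,0,0,0,0,15],[6,115,0,0,0,0,15],[6,125,0,0,0,0,15],[6,125,0,0,0,0,15],[6,125,0,0,0,0,15]]}}

```text
time: 6.9
position: [0.5523, 0.0936, 0.0123]
tool_rot: [-0.701, 0.089, -0.09, 0.701]
ft_force: [-0.1, -0.6, -0.1]
grip_width: 0.0253
```

Call:
{"fn": "drive_tool", "kwargs": {"plan": [[0,3,0,0,0,0,15],[0,3,0,0,0,0,50],[0,3,0,0,0,0,50],[0,3,0,0,0,0,50],[0,3,0,0,0,0,50],[0,-40,0,0,0,0,50],[0,-90,0,0,0,0,50],[0,-130,0,0,0,0,50],[0,-130,0,0,0,0,50]]}}

```text
time: 7.8
position: [0.5556, 0.0943, 0.1471]
tool_rot: [-0.701, 0.084, -0.093, 0.702]
ft_force: [0.5, -0.1, 0.4]
grip_width: 0.0501
```

```bash
python3 -c "
from h import *
p=np.load('tray.npy');g=tw(p,[.121,.05,.06])[0];print(g)
print(get_obs()['position'],rel((g[0],g[1],.12),down(p[2]+180)))
"
```

```text
[ 0.56502203 -0.09284452  0.06      ]
[0.5556268  0.09431312 0.14709911] (array([  55.4,   27.3, -179. ]), array([-0.2,  1.8,  0.7]))
```

Call:
{"fn": "drive_tool", "kwargs": {"plan": [[55,5,-180,0,1.8,0,50],[55,5,-180,0,1.8,0,50],[55,5,-180,0,1.8,0,50],[55,5,-180,0,1.8,0,50],[55,5,-180,0,1.8,0,50],[55,5,-180,0,1.8,0,50],[55,5,-180,0,1.8,0,50]]}}

```text
time: 8.5
position: [0.559, -0.0925, 0.1358]
tool_rot: [-0.7, 0.1, -0.099, 0.7]
ft_force: [1.0, -0.3, 0.0]
grip_width: 0.0504
```

```bash
python3 -c "
from h import *
o=get_obs();print(o['position'],o['time'])
a=camera('wrist');o2=get_obs();print(o2['position']);c=camera('side')
np.savez('o3.npz',position=o['position'],tool_rot=o['tool_rot'])
cv2.imwrite('pics/w3.png',np.vstack([a[:400],cv2.resize(c[150:310,180:500],(400,200))@np.eye(3) if 0 else cv2.copyMakeBorder(cv2.resize(c[150:310,180:500],(400,200)),0,0,0,240,0)]))
p=np.load('tray.npy');print(proj(cam('wrist',o),tw(p,np.array([[126,91,60],[126,-91,60],[121,50,60],[116,81,60]])/1e3)).round())
"
```

```text
[ 0.55900076 -0.09254472  0.13583225] 8.5
[ 0.55918565 -0.09223366  0.13600048]
[[318. 324.]
 [317.   1.]
 [326. 261.]
 [334. 309.]]
```

View pics/w3.png

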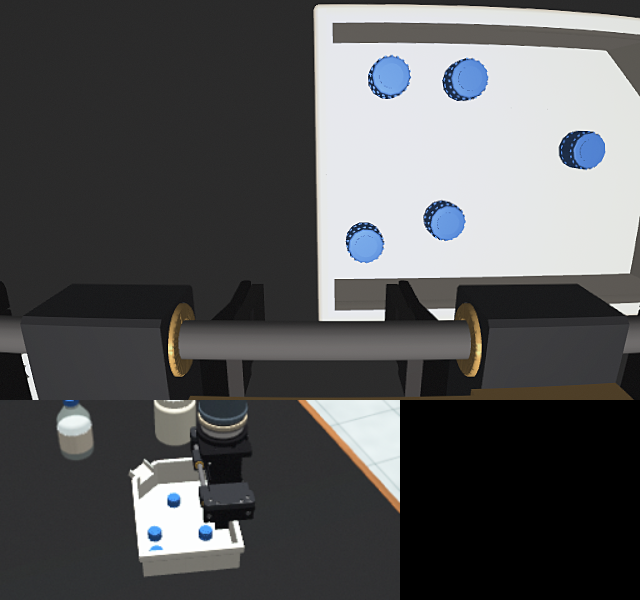

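The out-cap now stands in the tray at (583,150), with the four others at (389,77), (466,79), (445,221) and (365,242). The short rim's outer edge runs (315,7)–(320,320), matching the fitted tray pose within about 5 px.

```bash
python3 -c "
from h import *
p=np.load('tray.npy');g=tw(p,[.121,.048,.06])[0]
o=get_obs();print(o['position'],o['q'],rel((g[0],g[1],.036),down(p[2]+180)))
"
```

```text
[ 0.55938344 -0.09211233  0.13615065] [-3.60395483e-01  5.65543142e-01  1.66000514e+00  2.82890353e-04
  9.17280253e-01 -1.64988905e+00] (array([  3.7, 100.1,   0.8]), array([-0. ,  0.1, -0.1]))
```

Call:
{"fn": "drive_tool", "kwargs": {"plan": [[4,60,1,0,0,0,50],[4,80,1,0,0,0,50],[4,100,1,0,0,0,50],[4,100,1,0,0,0,50],[4,100,1,0,0,0,5],[4,100,1,0,0,0,5],[4,100,1,0,0,0,5],[4,100,1,0,0,0,5],[4,100,1,0,0,0,5],[4,100,1,0,0,0,5]], "newtons": 50}}

```text
time: 9.6
position: [0.5642, -0.0941, 0.0369]
tool_rot: [0.7, -0.1, 0.1, -0.7]
ft_force: [1.0, 1.4, 0.4]
grip_width: 0.0107
```

Call:
{"fn": "drive_tool", "kwargs": {"plan": [[0,0,0,0,0,0,5],[0,0,0,0,0,0,5],[0,0,0,0,0,0,5]], "newtons": 50}}

```text
time: 9.9
position: [0.564, -0.094, 0.0368]
tool_rot: [0.7, -0.1, 0.1, -0.7]
ft_force: [-0.7, 0.9, 7.0]
grip_width: 0.0093
```

```bash
python3 -c "
from h import *
p=np.load('tray.npy');o=get_obs();R0=R.from_quat(o['tool_rot'])
piv=tw(p,[-.0975,-.0625,0])[0]
a=np.radians(p[2]);ax=np.array([np.cos(a)+np.sin(a),np.sin(a)-np.cos(a),0])/2**.5  # (1,-1) in tray
print(o['position'],piv,ax)
up=tw(p,[.1,.1,0])[0]-piv
for s in (1,-1):
  if np.cross(s*ax,up)[2+0*0]!=None and np.cross(s*ax,up)[2]>-9:
    pass
s=1 if R.from_rotvec(ax*.1).apply(up)[2]>0 else -1
for d in range(4,37,4):
  Q=R.from_rotvec(s*ax*np.radians(d));x=piv+Q.apply(o['position']-piv)+[0,0,.002]
  print(d,*rel(x,Q*R0,o),x.round(3))
"
```

```text
[ 0.56403222 -0.09402427  0.03684577] [0.51812189 0.14839992 0.        ] [-0.87665264 -0.48112384  0.        ]
4 [ -2.2 -18.3   2.2] [-2.8 -0.  -2.8] [ 0.563 -0.091  0.055]
8 [ -5.2 -34.3   5.2] [-5.7 -0.  -5.7] [ 0.56  -0.088  0.071]
12 [ -9. -50.   9.] [-8.5 -0.  -8.5] [ 0.558 -0.083  0.087]
16 [-13.6 -65.2  13.6] [-11.3  -0.  -11.3] [ 0.555 -0.077  0.102]
20 [-18.9 -80.   18.9] [-14.1  -0.  -14.1] [ 0.551 -0.071  0.117]
24 [-24.9 -94.2  24.9] [-17.  -0. -17.] [ 0.547 -0.063  0.131]
28 [ -31.6 -107.8   31.6] [-19.8  -0.  -19.8] [ 0.542 -0.055  0.145]
32 [ -39.  -120.7   39. ] [-22.6  -0.  -22.6] [ 0.537 -0.046  0.158]
36 [ -47.  -132.9   47. ] [-25.5  -0.  -25.5] [ 0.532 -0.036  0.17 ]
```

Call:
{"fn": "drive_tool", "kwargs": {"plan": [[-1,-10,1,-1.4,0,-1.4,5],[-2.2,-18.3,2.2,-2.8,0,-2.8,5],[-3.5,-26,3.5,-4.2,0,-4.2,5],[-5.2,-34.3,5.2,-5.7,0,-5.7,5],[-7,-42,7,-7.1,0,-7.1,5],[-9,-50,9,-8.5,0,-8.5,5],[-11.2,-57.6,11.2,-9.9,0,-9.9,5],[-13.6,-65.2,13.6,-11.3,0,-11.3,5],[-13.6,-65.2,13.6,-11.3,0,-11.3,5]]}}

```text
time: 10.8
position: [0.5537, -0.076, 0.1014]
tool_rot: [0.772, -0.04, 0.157, -0.615]
ft_force: [0.1, 0.4, -2.3]
grip_width: 0.0094
```

```bash
python3 -c "
from h import *
p=np.load('tray.npy');o=get_obs();R0=R.from_quat(o['tool_rot'])
print(o['position'],o['ft_force'],o['grip_width'],o['q'])
piv=tw(p,[-.0975,-.0625,0])[0];a=np.radians(p[2]);ax=-np.array([np.cos(a)+np.sin(a),np.sin(a)-np.cos(a),0])/2**.5
print((R0*down(p[2]+180).inv()).as_rotvec(degrees=True)@ax)
for d in range(2,23,2):
  Q=R.from_rotvec(ax*np.radians(d));x=piv+Q.apply(o['position']-piv)
  print(d,*rel(x,Q*R0,o))
"
```

```text
[ 0.55373918 -0.07596449  0.10141087] [ 0.070141    0.38955181 -2.30264803] 0.00943644062700345 [-0.222546    0.58778934  1.82602544 -0.3875705   0.57592526 -1.20090006]
-15.924858391033549
2 [ 0.9  8.2 -0.9] [ 1.4 -0.   1.4]
4 [ 1.5 16.4 -1.5] [ 2.8 -0.   2.8]
6 [ 2.  24.6 -2. ] [ 4.2 -0.   4.2]
8 [ 2.2 32.9 -2.2] [ 5.7 -0.   5.6]
10 [ 2.3 41.1 -2.2] [ 7.1 -0.   7.1]
12 [ 2.1 49.4 -2.1] [ 8.5 -0.   8.5]
14 [ 1.8 57.6 -1.7] [ 9.9 -0.   9.9]
16 [ 1.2 65.9 -1.2] [11.3 -0.  11.3]
18 [ 0.4 74.  -0.4] [12.7 -0.  12.7]
20 [-0.5 82.2  0.6] [14.2 -0.  14.1]
22 [-1.7 90.3  1.8] [15.6 -0.  15.5]
```

```bash
python3 -c "
from h import *
p=np.load('tray.npy');o=get_obs();R0=R.from_quat(o['tool_rot'])
piv=tw(p,[-.0975,-.0625,0])[0];a=np.radians(p[2]);ax=np.array([np.cos(a)+np.sin(a),np.sin(a)-np.cos(a),0])/2**.5
for d in (2,4,6,8,10,12,14,16,18):
  Q=R.from_rotvec(ax*np.radians(d));x=piv+Q.apply(o['position']-piv)
  print(d,*rel(x,Q*R0,o))
"
```

```text
2 [-1.1 -8.1  1.1] [-1.4  0.  -1.4]
4 [ -2.3 -16.2   2.3] [-2.8  0.  -2.8]
6 [ -3.8 -24.2   3.8] [-4.2  0.  -4.2]
8 [ -5.4 -32.1   5.4] [-5.7  0.  -5.6]
10 [ -7.3 -39.9   7.3] [-7.1  0.  -7.1]
12 [ -9.3 -47.7   9.3] [-8.5  0.  -8.5]
14 [-11.6 -55.3  11.5] [-9.9  0.  -9.9]
16 [-14.  -62.8  14. ] [-11.3   0.  -11.3]
18 [-16.6 -70.2  16.6] [-12.7   0.  -12.7]
```

Call:
{"fn": "drive_tool", "kwargs": {"plan": [[-1.1,-8.1,1.1,-1.4,0,-1.4,5],[-2.3,-16.2,2.3,-2.8,0,-2.8,5],[-3.8,-24.2,3.8,-4.2,0,-4.2,5],[-5.4,-32.1,5.4,-5.7,0,-5.7,5],[-7.3,-39.9,7.3,-7.1,0,-7.1,5],[-9.3,-47.7,9.3,-8.5,0,-8.5,5],[-11.6,-55.3,11.6,-9.9,0,-9.9,5],[-14,-62.8,14,-11.3,0,-11.3,5],[-14,-62.8,14,-11.3,0,-11.3,5],[-14,-62.8,14,-11.3,0,-11.3,5]]}}

```text
time: 11.8
position: [0.5373, -0.0451, 0.1559]
tool_rot: [0.828, 0.02, 0.212, -0.518]
ft_force: [-0.2, 0.3, -2.7]
grip_width: 0.0094
```

Call:
{"fn": "drive_tool", "kwargs": {"plan": [[0,0,0,0,0,0,5],[0,0,0,0,0,0,5],[0,0,0,0,0,0,5],[0,0,0,0,0,0,5],[0,0,0,0,0,0,5]]}}

```text
time: 12.3
position: [0.5373, -0.0455, 0.1565]
tool_rot: [0.829, 0.021, 0.213, -0.517]
ft_force: [0.3, 0.1, -2.7]
grip_width: 0.0094
```

```bash
python3 -c "
from h import *
o=get_obs();print(o['position'],o['ft_force'],o['grip_width'],o['time'])
a=camera('wrist');c=camera('side');b=camera('top')
np.savez('o4.npz',position=o['position'],tool_rot=o['tool_rot'])
cv2.imwrite('pics/w4.png',np.hstack([cv2.resize(a[:380],(480,285)),np.zeros((285,320,3),np.uint8)]) if 0 else np.vstack([cv2.resize(a,(480,360)),np.hstack([cv2.resize(c[150:310,200:360],(240,240)),cv2.resize(b[150:310,200:360],(240,240))])]))
"
```

```text
[ 0.53726903 -0.04547947  0.15650888] [ 0.25914863  0.0673046  -2.70205748] 0.009421515827909125 12.3
```

View pics/w4.png

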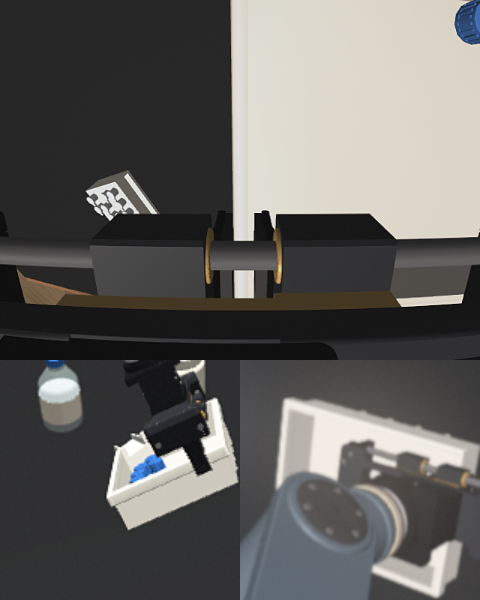

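The wrist view shows the rim still held, with one cap at (467,20). The side view shows the caps bunching near the lip, so I'll measure them.

```bash
cat > chk.py <<'E'
from h import *
p=np.load('tray.npy');o=get_obs();R0=R.from_quat(o['tool_rot'])
# tray pose via the grip: reference grip pose at (0.5640,-0.0940,0.0368)
Rg=down(p[2]+180);Rt0=R.from_euler('z',p[2],degrees=True)
Q=R0*Rg.inv();g0=np.array([.5640,-.0940,.0368]);t0=np.array([p[0],p[1],0])
t=o['position']+Q.apply(t0-g0);Rt=Q*Rt0
tf=lambda P:Rt.apply(np.array(P))+t
print('tilt',np.degrees(np.arccos(Rt.as_matrix()[2,2])),'x,y rise',np.degrees(np.arcsin(Rt.as_matrix()[2,:2])),'lip bottom',tf([-.0975,-.0625,0]))
print(o['ft_force'],o['grip_width'])
for n in ('side','wrist'):
    im=camera(n);C=cam(n,o);h=cv2.cvtColor(im,cv2.COLOR_BGR2HSV);M=cv2.inRange(h,(95,120,60),(125,255,255))
    _,l,s,c=cv2.connectedComponentsWithStats(M)
    for i in range(1,len(s)):
        if s[i,4]<40: continue
        w=[]
        for uv in [c[i],s[i,:2],s[i,:2]+[s[i,2],0],s[i,:2]+[0,s[i,3]],s[i,:2]+s[i,2:4]]:
            a,d=ray(C,uv);a=Rt.inv().apply(a-t);d=Rt.inv().apply(d);w.append((a+d*(.013-a[2])/d[2])[:2]*1e3)
        print(n,s[i],np.round(w).tolist())
    print(n,'corner',proj(C,tf([-.063,-.028,.013])).round(), [(np.round(d['location']),round(d['conf'],2)) for d in mark_of(n,'cap_a_center')])
    if n=='side':
        for q in ([-.126,.091,.06],[-.081,-.091,.06],[-.126,-.046,.06],[.126,-.091,.06]): print(proj(C,tf(q)).round())
        cv2.imwrite('pics/s5.png',cv2.resize(im[170:290,240:400],(800,600),interpolation=cv2.INTER_CUBIC))
E
python3 chk.py
```

```text
tilt 31.969137055176358 x,y rise [21.99113763 21.9816536 ] lip bottom [0.51790214 0.14874891 0.00119492]
[-0.28767144 -0.61321545 -2.0862698 ] 0.009356171411687554
side [230 143  13  12 134] [[-1620.0, -458.0], [-1928.0, -543.0], [-1701.0, -429.0], [-1514.0, -476.0], [-1340.0, -380.0]]
side [287 213  23  19 218] [[-64.0, -56.0], [-170.0, -91.0], [-88.0, -24.0], [-24.0, -83.0], [43.0, -22.0]]
side corner [[308. 217.]] [(array([305., 221.]), 0.43), (array([289., 210.]), 0.21)]
[[344. 173.]]
[[277. 208.]]
[[294. 195.]]
[[270. 240.]]
wrist [ 606    0   34   59 1582] [[-8.0, -66.0], [2.0, -78.0], [-15.0, -79.0], [-0.0, -53.0], [-17.0, -54.0]]
wrist corner [[714. 125.]] []
```

View pics/s5.png

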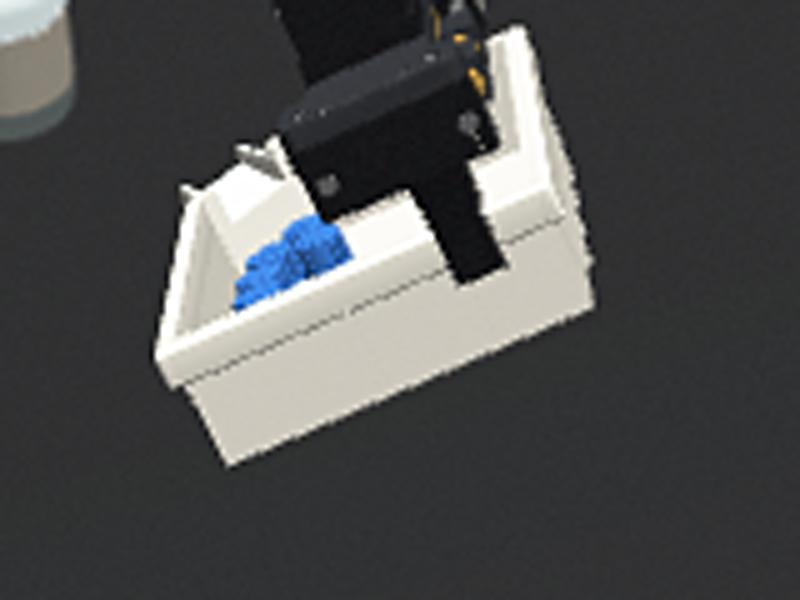

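```bash
python3 chk.py | grep -v corner; python3 -c "
from h import *
for n in ('reagent_bottle','wide_jar','tube_rack'):
    print(n,[(np.round(d['location']),round(d['conf'],2)) for d in mark_of('side',n)][:1])
print(get_obs()['time'],hand_in())"
```

```text
tilt 31.97113191310604 x,y rise [21.98869168 21.9866813 ] lip bottom [0.51792314 0.14881426 0.00122452]
[-0.51029384 -0.4558734  -3.2168448 ] 0.009607834613562127
side [230 143  13  12 135] [[-1619.0, -458.0], [-1927.0, -543.0], [-1700.0, -429.0], [-1514.0, -476.0], [-1340.0, -380.0]]
side [287 213  23  19 218] [[-64.0, -56.0], [-170.0, -91.0], [-88.0, -24.0], [-24.0, -83.0], [43.0, -22.0]]
[[344. 173.]]
[[277. 208.]]
[[294. 195.]]
[[270. 240.]]
wrist [ 606    0   34   59 1581] [[-8.0, -66.0], [2.0, -78.0], [-15.0, -79.0], [-0.0, -53.0], [-17.0, -54.0]]
reagent_bottle [(array([242., 192.]), 0.85)]
wide_jar []
tube_rack [(array([443., 361.]), 0.77)]
the job is handed in; nothing more can be done
13.0 None
```

I put the loose cap into the tray's empty end, let it go and saw it standing there with the other four. I then gripped the short rim at 50 N, tilted the tray about its lip edge and handed in at 13 s, still holding it.

**Tilt:** about 32°, worked out from the arm's pose, with both sides rising about 22° and the lip edge about 1 mm from the bench by estimate. The grip held at 9.4–9.6 mm on the 10 mm rim.

**Caps:** the blue areas in two successive side and wrist pictures were unchanged, so the caps look at rest. The farthest one I could see is about 63 mm from the gathering point, against the 95 mm limit.

**Not confirmed:** I couldn't count all five caps at the end. The gripper and a tray wall hide part of the heap, so the rest follows from the starting positions and the slope.

**Bottle, jar and rack:** the bottle and rack showed no shift beyond about 3 px in the side view. The detector missed the jar in the last picture, so I didn't check it, but nothing was moved near it.

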